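# Switch a locked diverter valve to harvest

## Task

On the lab bench, switch the diverter valve with the blue collar over to its far position (green marks): lift the blue collar on the lever clear of the gate, push the lever away from the robot past the blocked middle, then let go so that the collar drops fully down into the far notch. Leave the valve with the orange collar switched as it is.

Things in the scene. Friction and masses are not known exactly. Their poses are not given: they have to be found in the camera images.
- blue_pivot (a point): hinge of the blue-collared valve's lever, mid-housing, 30 mm above the bench. x axis: from near notch (white marks) to far notch (green marks), at most about 0.5 rad off straight ahead; y: along the hinge; z up. Grey and steel housing 130 (x) x 76 (y) mm, top 120 mm above the bench; foot 170 x 120 mm; pipe stubs to 88 mm on both y sides, up to 67 mm high. No lab ware within 130 mm.
- blue_grip (a point): centre of the collar's blue grip ring, 34 mm diameter, 25 mm long, round, coaxial with the lever (z along it, outward). 148 mm from the pivot when down; slides 18 mm outward against 2 to 3 N, springs back when let go. A 26 mm steel skirt below it sits in the gate; lifted 12 mm or more it clears the gate's middle bridge. Lever's black end ball (20 mm) tops out 34 mm past this point, collar down.
- blue_lever (a joint): lean of the blue-collared lever, rad, about the pivot's y: 0 upright, starts -0.40 to -0.30 (near notch), positive = far; stops at -0.42 and 0.42. Grip point = its distance from the pivot x (sin, 0, cos) of the lean, in pivot axes. Collar down, it moves only in -0.42..-0.24 or 0.24..0.42. Stays where it is left; takes about 2 N at the collar to move.
- orange_lever (a joint): lean of the lever with the orange collar, rad: a bystander valve of the same build and meaning, its pivot at least 200 mm from the blue one's; which of the two is on the left varies. Starts at -0.40 to -0.30 and must stay in its near notch.

How it is judged (in metres and radians):
On the way:
1. the blue collar is lifted at least 8 mm while its lever is still on the near side (distance between blue_grip and blue_pivot above 0.156 m and value of joint blue_lever below -0.1 rad), for 0.05 s.
At the end, for the whole second after the job is handed in: The blue-collared lever stands at rest in the far notch (lean over +0.22 rad), its collar down again (within 4 mm of its lowest place), and the orange-collared lever is still in its near notch (lean below -0.15 rad) (value of joint blue_lever above 0.22 rad and distance between blue_grip and blue_pivot below 0.152 m and velocity of joint blue_lever between -0.05 and 0.05 rad/s and value of joint orange_lever below -0.15 rad); the robot touches nothing.
It fails at once if the orange-collared lever leaves its near notch (value of joint orange_lever above -0.15 rad).
It also fails if it takes over 32 s, if anything falls off the work surface, if the arm or the gripper's body presses on something with over 40 N, if the wrist force passes 120 N, or if a joint passes its speed limit or range.

## Robot

A 7-joint arm with a two-finger parallel gripper is mounted at the origin on the work surface. World frame = base frame: x ahead of the robot, y to its left, z up, the work surface at z = 0. Lengths are in m, angles in degrees, forces in N, time in s.
With the tool pointing down it reaches from about 0.425 to 0.925 m from the base axis. Payload 6.8 kg.
Tool frame: the origin (TCP) lies midway between the tips of the shut fingers; the grasp point (between the pads) lies grip_depth behind it (grip_depth is the distance from the TCP to the grasp point, in m); z points along the fingers, y is the line along which they close (so a half turn about z gives the same grasp; the last joint's range is limited). The gripper opens to 88 mm and grips with 3 to 60 N. Pads are 20 mm wide; open, the fingers measure 115 mm over their backs; the gripper's body (75 mm by 178 mm) begins 61 mm behind the grasp point.
Start: joints at [-80.334, 27.33, 1.283, 89.118, -0.659, 63.558, -4.761], TCP at [0.184, 0.649, 0.192] pointing down, gripper open.
Joint ranges: [-169.35, 169.35], [-19.33, 120.38], [-80.79, 83.38], [13.8, 139.57], [-78.32, 258.32], [9.67, 109.79], [-169.56, 169.56]. Speed limits (degrees/s): [136.94, 136.94, 180, 180, 180, 180, 180].

## Interface

Orientations are given as [roll, pitch, yaw] about the fixed x, y, z axes, in that order (R = Rz(yaw) Ry(pitch) Rx(roll)).
In Python, from bench import state, grab_frame, calibration, job_done, grip_depth gives the robot as it stands.
- The arm moves only by the tool apply_moves, never from a script. Its argument "commands" is text: rows parted by semicolons, each of 7 numbers parted by spaces: the turn, a rotation vector about the world's x, y, z in rad, then the shift along the world's x, y, z in m, then the closure, from 0 (fully open) to 1 (shut). In form: rx ry rz tx ty tz grip; .... A call has 1 to 10 rows; each row shifts and turns the commanded pose from where the row before left it; what a row does not reach is not made up. A row lasts 1/10 s, in which the tool goes at most 50 mm and 8.59 degrees, less where a joint would pass 70% of its speed; a pose out of reach is approached as far as the arm can. A call is refused whole if a number of a shift passes 0.05 or a number of a turn 0.15, either way. A call with a gripper value outside its range is refused whole. The fingers move at their own pace and stop on an object; the grip force is fixed at half the most. Time passes only in rows, so rows that do not move let the fingers close. It gives the time, the measured TCP pose, the force, the opening and the grip force at its end, in the units of the state.
- state(): the state, without advancing time (a new reading comes with each control period).
- grab_frame(name): name is "scene" or "top" or "wrist"; returns the picture (480x640x3 uint8, red, green, blue); there is no depth.
- calibration(name): a dict with "camera_matrix" (3x3 intrinsics, pixels), "R" (3x3) and "t" (3): a world point X has camera coordinates R X + t; the wrist camera has in their place "tool_from_camera" (4x4, takes a point from camera to tool coordinates, whose origin is the TCP and whose axes are the flange's). Camera axes: x right, y down, z forward; pixel columns grow to the right and rows downward; lengths in m; the calibration is good to about 2 mm. A picture is of the moment at which its call begins: read the wrist's pose just before it. calibration takes no time and is no camera call.
- job_done(): hands the job in; it is judged then, once.
The state is a dict: "time": time; "qpos": joint angles; "qvel": joint speeds; "joint_torque": joint torques, N m; "position": TCP position; "tcp_rot": TCP orientation; "ft_force": force on the tool from outside, world axes, zero at the start; "torque": the same for the moment, N m; "opening": finger opening in m; "grasp_force": force on a finger pad.
Only numpy, scipy, OpenCV 4.12 (cv2) and the standard library are available. Lean on these libraries where they do the work, as an engineer would, in place of code of your own. Each camera call takes 0.05 s, during which the arm holds its last target. There are 200 camera calls.

## Working session

There is one attempt and no reset: what is moved stays moved. The work goes in short steps, Python scripts to look and compute and a tool call to move; the robot and the scene stay as the last step left them, time stands still between calls to the robot, and variables do not carry over. Pictures are saved under pics/ and viewed, at most 10 in all, crops included, and the job is handed in when it is done.

Besides the shell and the picture viewer there is one more tool, called after ">>>" in YAML: its name, and indented under it one key for each argument. apply_moves: Moves the arm, as the interface text tells. Its arguments: {"type":"object","properties":{"commands":{"type":"string"}},"required":["commands"]}

```bash
mkdir -p pics; ls
python3 - <<'E'
from bench import *
import cv2,numpy as np
s=state();print(s['time'],s['position'],s['tcp_rot'],s['opening'],grip_depth)
for n in("scene","top"):
    f=grab_frame(n);cv2.imwrite(f'pics/{n}0.png',f[:,:,::-1])
    c=calibration(n);print(n,c['camera_matrix'],-c['R'].T@c['t'],c['R'])
E
```

```text
pics
0.0 [0.18427185 0.64868641 0.19133318] [-1.79899180e+02  6.52186039e-03  1.64145447e+02] 0.08776530570394052 0.0187
scene [[475.58267429   0.         321.52476667]
 [  0.         475.58267429 241.8608246 ]
 [  0.           0.           1.        ]] [0.88547344 0.40495605 0.52259353] [[-0.75989641  0.65002502  0.00499084]
 [ 0.37148794  0.44055404 -0.8172569 ]
 [-0.53343617 -0.61917655 -0.57625189]]
top [[496.79632686   0.         322.8011599 ]
 [  0.         496.79632686 232.88102989]
 [  0.           0.           1.        ]] [0.44370236 0.00955924 0.83743261] [[ 0.02725455 -0.99936444  0.0229761 ]
 [-0.98580477 -0.0306798  -0.16506879]
 [ 0.16566878 -0.01815107 -0.9860144 ]]
```

View pics/scene0.png

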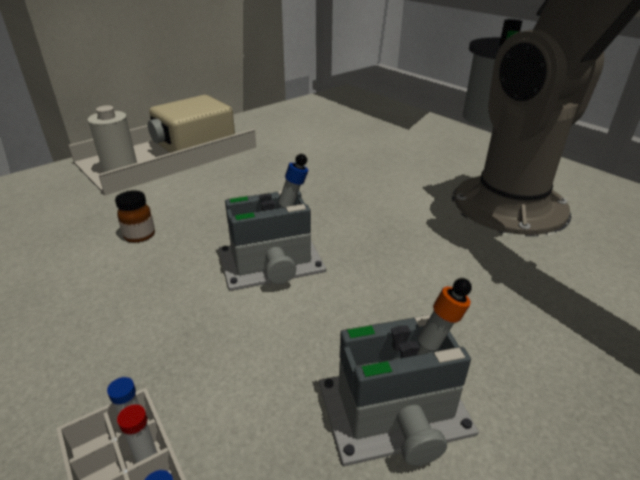

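View pics/top0.png

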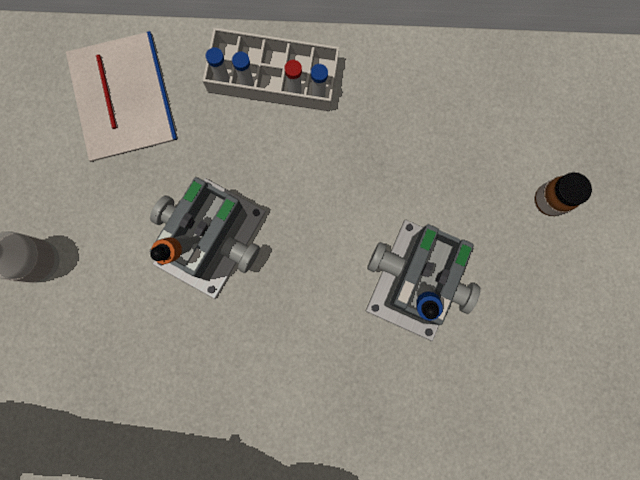

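The scene view shows the blue ring at about (296,174). In the top view it's at (430,305), with green marks at (428,238) and (463,255), and foot screws at (409,227), (375,308) and (429,332). The orange valve is on the left.

```bash
cat > h.py <<'E'
from bench import *
import cv2,numpy as np
def ray(n,uv):
    c=calibration(n);d=c['R'].T@np.linalg.inv(c['camera_matrix'])@np.array([uv[0],uv[1],1.])
    return -c['R'].T@c['t'],d/np.linalg.norm(d)
def onz(n,uv,z):
    o,d=ray(n,uv);return o+d*(z-o[2])/d[2]
def tri(a,b):
    A=np.zeros((3,3));y=np.zeros(3)
    for o,d in(a,b):
        P=np.eye(3)-np.outer(d,d);A+=P;y+=P@o
    return np.linalg.solve(A,y)
def blobs(img,lo,hi,box,minA=15):
    h=cv2.cvtColor(img,cv2.COLOR_RGB2HSV);m=cv2.inRange(h,np.array(lo),np.array(hi))
    x0,y0,x1,y1=box;k=np.zeros_like(m);k[y0:y1,x0:x1]=m[y0:y1,x0:x1]
    n,l,s,c=cv2.connectedComponentsWithStats(k)
    return [(c[i].round(1),s[i].tolist()) for i in range(1,n) if s[i,4]>=minA]
E
python3 - <<'E'
from h import *
S=cv2.imread('pics/scene0.png')[:,:,::-1].copy();T=cv2.imread('pics/top0.png')[:,:,::-1].copy()
B=((105,120,40),(130,255,255));G=((50,100,40),(80,255,255))
bs=blobs(S,*B,(270,150,320,195));bt=blobs(T,*B,(400,270,460,330));print(bs,bt)
g=blobs(T,*G,(400,210,490,280));print(g)
P=[onz('top',q[0],.12) for q in g];print(P)
sc=[onz('top',q,.01) for q in((409,227),(375,308),(429,332))];print(sc)
c=(sc[0]+sc[2])/2;v=sc[0]-sc[1];w=sc[2]-sc[1];print('centre',c,'yaw',np.arctan2(v[1],v[0]),np.arctan2(w[0],-w[1]),np.linalg.norm(v),np.linalg.norm(w))
d=P[1]-P[0];gm=(P[0]+P[1])/2;print('yaw green',np.arctan2(d[0],-d[1]),'mid',gm, gm-c)
a=tri(ray('scene',bs[0][0]),ray('top',bt[0][0]));print('grip',a)
E
```

```text
[(array([295.6, 174.1]), [286, 163, 22, 22, 305])] [(array([428.3, 303.2]), [417, 292, 26, 29, 344])]
[(array([427.6, 239.3]), [420, 229, 16, 21, 188]), (array([462.9, 254.8]), [456, 245, 15, 21, 187])]
[array([ 0.55947855, -0.15778768,  0.12      ]), array([ 0.53811294, -0.20951257,  0.12      ])]
[array([ 0.5974139 , -0.15185145,  0.01      ]), array([ 0.45967745, -0.09528441,  0.01      ]), array([ 0.42314849, -0.18456516,  0.01      ])]
centre [ 0.5102812  -0.16820831  0.01      ] yaw -0.3896882062320854 -0.3883668607966037 0.14889983000252666 0.09646459220969812
yaw green -0.39171622261432937 mid [ 0.54879574 -0.18365012  0.12      ] [ 0.03851455 -0.01544182  0.11      ]
grip [ 0.46536571 -0.14721294  0.16814113]
```

>>> apply_moves:
  commands: "0 0 -0.028 0 0 0.05 0;0 0 -0.028 0 0 0.05 0;0 0 -0.028 0 0 0.05 0;0 0 -0.028 0.02 -0.02 0.04 0;0 0 0 0.035 -0.03 0 0;0 0 0 0.035 -0.035 0 0;0 0 0 0.035 -0.035 0 0;0 0 0 0.035 -0.035 0 0;0 0 0 0.035 -0.035 0 0;0 0 0 0.035 -0.035 0 0"

```text
time: 1.1
position: [0.4154, 0.4225, 0.382]
tcp_rot: [-180.0, -0.0, 157.7]
ft_force: [-0.4, 0.9, -0.0]
opening: 0.0876
grasp_force: 0.0
```

>>> apply_moves:
  commands: "0 0 0 0.02 -0.045 0 0;0 0 0 0.02 -0.045 0 0;0 0 0 0 -0.045 0 0;0 0 0 0 -0.045 0 0;0 0 0 0 -0.045 0 0;0 0 0 0 -0.045 0 0;0 0 0 0 -0.045 0 0;0 0 0 0 -0.045 0 0;0 0 0 0 -0.045 0 0;0 0 0 0 -0.045 0 0"

```text
time: 2.1
position: [0.4538, -0.0276, 0.3821]
tcp_rot: [180.0, -0.0, 157.7]
ft_force: [0.4, 0.7, 0.5]
opening: 0.0879
grasp_force: 0.0
```

>>> apply_moves:
  commands: "-0.038 -0.0925 0 -0.003 -0.037 -0.02 0;-0.038 -0.0925 0 -0.003 -0.037 -0.035 0;-0.038 -0.0925 0 -0.0055 -0.0373 -0.0405 0;0 0 0 0 0 -0.04 0;0 0 0 0 0 0 0;0 0 0 0 0 0 0"

```text
time: 2.7
position: [0.444, -0.1324, 0.2522]
tcp_rot: [-179.9, 17.2, 157.7]
ft_force: [0.8, 0.5, 1.1]
opening: 0.0876
grasp_force: 0.0
```

Run:
```python
from h import *
from scipy.spatial.transform import Rotation as Ro
s=state();f=grab_frame('wrist');cv2.imwrite('pics/w1.png',f[:,:,::-1])
c=calibration('wrist');M=np.array(c['tool_from_camera']);K=c['camera_matrix']
R=Ro.from_euler('xyz',s['tcp_rot'],degrees=True).as_matrix();p=s['position'];print(s['time'],p,s['tcp_rot'],s['qpos'])
print(R[:,1],R[:,2])
b=blobs(f,(105,120,40),(130,255,255),(0,0,640,480),60);print(b)
G=np.array([.4645,-.148,.169]);ct=R.T@(G-p);cc=M[:3,:3].T@(ct-M[:3,3]);u=K@cc;print('pred px',u[:2]/u[2],'tool',ct,'depth',cc[2])
for q in b:
    d=M[:3,:3]@np.linalg.inv(K)@np.r_[q[0],1];o=M[:3,3];print('tool pt at same z',o+d*(ct[2]-o[2])/d[2])
```

```text
2.7 [ 0.4439502  -0.13243609  0.25220515] [-179.94998659   17.17039951  157.74856225] [-31.88405775 -11.7509725   32.25110262 126.83524811  16.89437212
  48.19004865  58.77845838]
[ 3.78910200e-01  9.25433069e-01 -8.33994272e-04] [ 0.27289952 -0.11259727 -0.95543064]
[(array([312. , 231.8]), [292, 213, 40, 43, 731])]
pred px [312.26663185 237.20651052] tool [ 0.00076063 -0.00654744  0.08685723] depth 0.2893312261490741
tool pt at same z [ 0.00551007 -0.00674312  0.08685723]
```

View pics/w1.png

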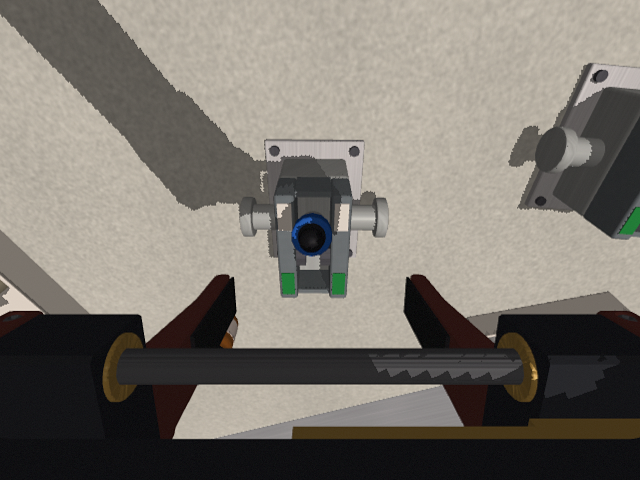

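The ring shows at (312,234) in the wrist view, against a prediction of (312,237), so the estimate holds to about 2 mm. Next I descend along the tool axis.

>>> apply_moves:
  commands: "0 0 0 -0.0025 -0.0062 0 0;0 0 0 0.0065 -0.0026 -0.0256 0;0 0 0 0.0065 -0.0026 -0.0256 0;0 0 0 0.0065 -0.0026 -0.0256 0;0 0 0 0.0065 -0.0026 -0.0254 0;0 0 0 0 0 0 0;0 0 0 0 0 0 0"

```text
time: 3.45
position: [0.4678, -0.1495, 0.1502]
tcp_rot: [-179.9, 17.2, 157.7]
ft_force: [-0.2, -0.8, -0.5]
opening: 0.0881
grasp_force: 0.0
```

Run:
```python
from h import *
s=state();f=grab_frame('wrist');cv2.imwrite('pics/w2.png',f[:,:,::-1]);print(s['qpos'].round(1),s['position'],s['ft_force'])
```

```text
[-32.3   3.1  41.7 131.9   3.9  29.1  73.6] [ 0.46783726 -0.14950463  0.1501512 ] [-0.18215023 -0.77990398 -0.47640753]
```

View pics/w2.png

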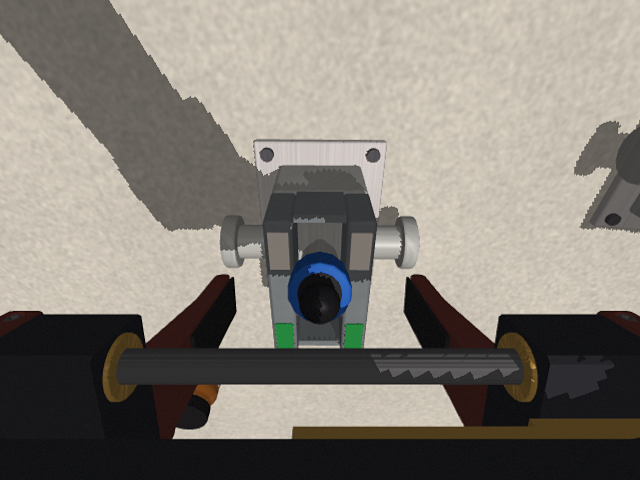

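The ring sits centred between the fingers at (320,285). Closing now.

>>> apply_moves:
  commands: "0 0 0 0 0 0 1;0 0 0 0 0 0 1;0 0 0 0 0 0 1;0 0 0 0 0 0 1;0 0 0 0 0 0 1;0 0 0 0 0 0 1;0 0 0 0 0 0 1;0 0 0 0 0 0 1"

```text
time: 4.3
position: [0.467, -0.1493, 0.1491]
tcp_rot: [-180.0, 17.2, 157.7]
ft_force: [0.2, 0.1, 1.1]
opening: 0.0321
grasp_force: 30.0
```

>>> apply_moves:
  commands: "0 0 0 -0.0016 0.0006 0.0047 1;0 0 0 -0.0016 0.0006 0.0047 1;0 0 0 -0.0015 0.0007 0.0047 1;0 0 0 0 0 0 1;0 0 0 0 0 0 1"

```text
time: 4.8
position: [0.4621, -0.1473, 0.1633]
tcp_rot: [180.0, 17.2, 157.7]
ft_force: [-0.7, 0.3, -3.0]
opening: 0.0317
grasp_force: 30.0
```

Run:
```python
from h import *
f=grab_frame('wrist');g=grab_frame('scene')
cv2.imwrite('pics/l1.png',np.hstack([f[150:390,180:460],g[120:360,180:460]])[:,:,::-1]);s=state();print(s['position'],s['qpos'].round(1))
b=blobs(g,(105,120,40),(130,255,255),(250,120,340,210));print(b)
```

```text
[ 0.46209442 -0.1473089   0.16310654] [-33.3   0.3  41.5 131.8   7.6  31.6  70. ]
[(array([297.2, 167.4]), [289, 156, 19, 20, 220])]
```

View pics/l1.png

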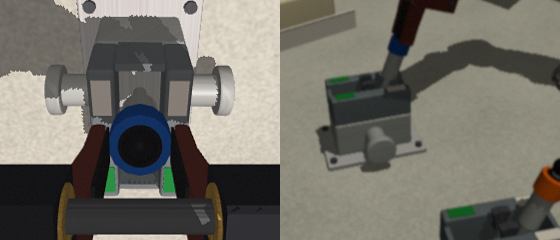

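>>> apply_moves:
  commands: "0 0 0 -0.0003 0.0001 0.001 1;0.019 0.0463 0 0.0062 -0.0026 0.0025 1;0.019 0.0463 0 0.0064 -0.0026 0.0021 1;0.019 0.0463 0 0.0065 -0.0027 0.0018 1;0.019 0.0463 0 0.0065 -0.0027 0.0014 1;0.019 0.0463 0 0.0066 -0.0027 0.0011 1;0.019 0.0463 0 0.0066 -0.0027 0.0007 1;0.019 0.0463 0 0.0067 -0.0027 0.0004 1;0 0 0 0 0 0 1"

```text
time: 5.8
position: [0.5091, -0.1671, 0.1737]
tcp_rot: [-179.9, -2.9, 157.7]
ft_force: [1.1, -1.0, -2.1]
opening: 0.0311
grasp_force: 30.0
```

>>> apply_moves:
  commands: "0.019 0.0463 0 0.0067 -0.0027 0 1;0.019 0.0463 0 0.0067 -0.0027 -0.0004 1;0.019 0.0463 0 0.0066 -0.0027 -0.0007 1;0.019 0.0463 0 0.0066 -0.0027 -0.0011 1;0.019 0.0463 0 0.0065 -0.0027 -0.0014 1;0.019 0.0463 0 0.0064 -0.0026 -0.0018 1;0.019 0.0463 0 0.0064 -0.0026 -0.0021 1;0 0 0 0 0 0 1"

```text
time: 6.6
position: [0.5537, -0.1855, 0.165]
tcp_rot: [-179.9, -23.0, 157.7]
ft_force: [0.2, -1.9, -3.9]
opening: 0.0316
grasp_force: 30.0
```

Run:
```python
from h import *
f=grab_frame('wrist');g=grab_frame('scene')
cv2.imwrite('pics/m1.png',np.hstack([f[150:390,180:460],g[120:360,180:460]])[:,:,::-1]);s=state();print(s['position'],s['qpos'].round(1),s['ft_force'])
```

```text
[ 0.55337785 -0.18525766  0.16627523] [ -8.8  39.5  37.1  86.  -21.   85.5 100.1] [ 0.09402055 -2.31810073 -2.81805324]
```

View pics/m1.png

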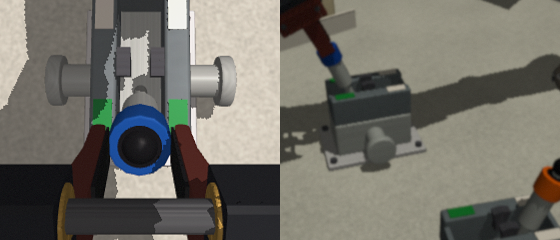

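The lever is on the far side, at a lean of about 0.34. I'll lower the collar along the lever, then open.

>>> apply_moves:
  commands: "0 0 0 -0.0013 0.0005 -0.004 1;0 0 0 -0.0013 0.0005 -0.004 1;0 0 0 -0.0013 0.0005 -0.004 1;0 0 0 0 0 0 1;0 0 0 0 0 0 0;0 0 0 0 0 0 0;0 0 0 0 0 0 0;0 0 0 0 0 0 0;0 0 0 0 0 0 0;0 0 0 0 0 0 0"

```text
time: 7.7
position: [0.5496, -0.183, 0.1548]
tcp_rot: [180.0, -23.0, 157.7]
ft_force: [-0.0, -0.4, 0.1]
opening: 0.0762
grasp_force: 0.0
```

Retreat along the tool axis (outward is about (0.36,-0.15,0.92)).

>>> apply_moves:
  commands: "0 0 0 0 0 0 0;0 0 0 0.0072 -0.003 0.0184 0;0 0 0 0.0108 -0.0045 0.0276 0;0 0 0 0.0108 -0.0045 0.0276 0;0 0 0 0.0108 -0.0045 0.0276 0;0 0 0 0.0108 -0.0045 0.0276 0;0 0 0 0 0 0.04 0;0 0 0 0 0 0 0;0 0 0 0 0 0 0"

```text
time: 8.6
position: [0.6002, -0.2046, 0.3242]
tcp_rot: [180.0, -22.8, 157.7]
ft_force: [-0.1, -0.1, -0.1]
opening: 0.0879
grasp_force: 0.0
```

Run:
```python
from h import *
g=grab_frame('scene');t=grab_frame('top')
cv2.imwrite('pics/f1.png',np.hstack([g[120:400,180:480],t[130:410,330:560]])[:,:,::-1])
B=((105,120,40),(130,255,255))
a=blobs(g,*B,(210,120,340,230));b=blobs(t,*B,(400,180,500,330));print(a,b,state()['position'])
if a and b:
    G=tri(ray('scene',a[0][0]),ray('top',b[0][0]));d=G-[.510,-.168,.03];print(G,np.linalg.norm(d),np.arctan2(.925*d[0]-.38*d[1],d[2]))
```

```text
[(array([235.1, 183.1]), [223, 170, 23, 24, 322])] [(array([454.3, 240.2]), [442, 224, 30, 28, 395])] [ 0.59953327 -0.20376295  0.32247571]
[ 0.55382595 -0.18557471  0.16590028] 0.14386962934778116 0.334393660745407
```

View pics/f1.png

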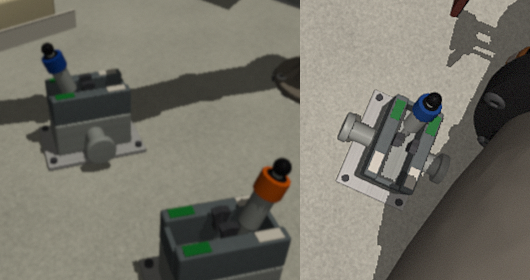

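The blue lever measures +0.33 rad with its collar down (144 mm from the pivot, within measuring error of 148). The orange lever hasn't moved and the arm is clear, so I'm handing in.

```bash
python3 -c "
from bench import *
print(job_done())"
```

```text
the job is handed in; nothing more can be done
None
```

I switched the blue valve to its far notch and handed the job in at about 8.7 s: the lever measures about +0.33 rad with its collar down, the orange valve still looks to be in its near notch, and the arm is clear; `job_done` returned no verdict.

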